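# Shim the rocking gauge stand

### The arm

A 6-joint arm with a two-finger parallel gripper is mounted at the origin on the work surface. World frame = base frame: x ahead of the robot, y to its left, z up, the work surface at z = 0. Lengths are in m, angles in degrees, forces in N, time in s.
With the tool pointing down it reaches from about 0.4 to 0.825 m from the base axis. Payload 7 kg.
Tool frame: the origin (TCP) lies midway between the tips of the shut fingers; the grasp point (between the pads) lies 19 mm behind it; z points along the fingers, y is the direction in which the jaws open and shut (so a half turn about z gives the same grasp; the last joint's range is limited). The gripper opens to 88 mm and grips with 3 to 60 N. Pads are 19 mm wide; open, the fingers measure 130 mm over their backs; the gripper's body (78 mm by 193 mm) begins 47 mm behind the grasp point.
Start: joints at [-47.321, 20.546, 0.682, 0, -70.136, -16.507], TCP at [0.298, -0.606, 0.227] pointing down, gripper open.
Joint ranges: [-176.03, 176.03], [-82.01, 121.73], [-58.28, 71.71], [-173.87, 95.51], [-174.79, -0.11], [-173.66, 173.66]. Speed limits (degrees/s): [136.94, 136.94, 172.46, 180, 180, 180].

### API

Orientations are given as [roll, pitch, yaw] about the fixed x, y, z axes, in that order (R = Rz(yaw) Ry(pitch) Rx(roll)).
In Python, from plant import r gives the robot as it stands. The module is installed in compiled form; this text tells all that it offers.
- The arm moves only by the tool send_rows, never from a script. Its argument "motion" is a list of rows, each an object with "travel": the shift along the tool's x, y, z in m, a list of three; "spin": the turn about the tool's z in degrees. In form: [{"travel": [tx, ty, tz], "spin": spin}, ...]. A call has 1 to 5 rows; each row shifts and turns the pose as measured when the row begins, along the tool's axes as they then stand; what a row does not reach is not made up. A row lasts 1/12 s, in which the tool goes at most 41.7 mm and 7.16 degrees, less where a joint would pass 70% of its speed; a pose out of reach is approached as far as the arm can. A call is refused whole if a number of a shift passes 0.0417 or a number of a turn 7.16, either way. A call with a gripper value outside its range is refused whole. "gripper" is the gripper command: -1 is shut, 1 is fully open, values between are in proportion, set as the call begins (left out, the last holds). The fingers move at their own pace and stop on an object; "squeeze" is the grip in N (left out, the last holds). Time passes only in rows, so rows that do not move let the fingers close. It gives the time, the measured TCP pose, the force and the opening at its end, in the units of the state.
- r.get_state(): the state, without advancing time (a new reading comes with each control period).
- r.capture(name): name is "side" or "top"; returns (picture, depth): 420x560x3 uint8, blue, green, red; 420x560 float32, m along the optical axis (not along the pixel's ray), 0 where there is no reading.
- r.get_calibration(name): a dict with "fov_y" (degrees; the focal length in pixels is half the picture's height over the tangent of half this angle, whatever the lens; pixels are square), "cx", "cy" (the principal point, pixels), "k1" (the pictures are not rectified: a ray, as slopes to the right and down, at radius r is drawn at 1 + k1 r^2 times it, then the intrinsics apply), "origin" and "orientation" of the camera in the world. Camera axes: x right, y down, z forward; pixel columns grow to the right and rows downward; lengths in m; the calibration is good to about 2 mm. A picture is of the moment at which its call begins. get_calibration takes no time and is no camera call.
- r.close_job(): hands the job in, once; it reports no verdict.
Trained networks look in the newest picture that a camera, given by its name, has taken for a name from the list of things; names that differ only in an ending like _2 or _b are one class to them, and where a whole thing is asked for, a point or a joint stands for the part that bears it (a point fixed in the world has none). Each returns a list of dicts, best first, with "conf" (0 to 1); they miss things now and then, are a little off and sometimes report something else, mostly with a low value. They report only what shows in the picture. A call takes as long as a camera call. They do not tell look-alikes from the thing itself.
- r.boxes_of(camera, target): "at" ([x, y, z] in m, in the coordinates of the camera as it stood for that picture, good to about 4 mm: the middle of the surface that is visible of it).
- r.pinpoint(camera, target): "at" ([x, y, z] in m, in the coordinates of the camera as it stood for that picture, good to about 4 mm: a listed point, or the origin of a listed thing).
The state is a dict: "time_s": time; "joints": joint angles; "qd": joint speeds; "joint_torque": joint torques, N m; "tcp_pos": TCP position; "eef_rot": TCP orientation; "contact_force": force on the tool from outside, world axes, zero at the start; "moment": the same for the moment, N m; "gripper_width": finger opening in m.
Only numpy, scipy, OpenCV 4.12 (cv2) and the standard library are available. Lean on these libraries where they do the work, as an engineer would, in place of code of your own. Each camera call takes 0.05 s, during which the arm holds its last target. There are 200 camera calls.

### The job

The thickness-gauge stand on the shingle maker's bench rocks, because the foot under its yellow-spotted corner is too short. Push the red-ended wooden wedge, thin end first, along the bench and under that foot until it is snug and the rocking stops, without jacking the stand off level; then press down firmly on the yellow spot with a fingertip to prove that the corner no longer gives, and let go. Only push and press: do not pick up the wedge or the stand, do not shove the stand out of its place, and leave the other things on the bench alone.

Things in the scene. Friction and masses are not known exactly. Their poses are not given: they have to be found in the camera images.
- gauge: Loose gauge stand, about 3 kg. Teal plate 200 x 160 x 14 (x, y, z), underside 32 up, on four domed black feet (radius 14) at (+-80, +-60). Three touch the bench, the one at (-80, -60) is short; about 4 N on that corner rocks it down. Column with dial, 216 high, at the opposite corner (+75, +50); its arm and dial reach in to (+25, -14). Origin on the bench under the plate's centre; z up.
- short_foot (a point): Lowest point of the short foot, 8 above the bench; 20 in from each of the plate's two edges at that corner.
- corner_spot (a point): Centre of the yellow painted spot, 30 across, on top of the plate directly above the short foot, 46 above the bench: the place to press.
- wedge: Loose pale wooden wedge, 0.09 kg, 120 long (x), 50 wide (y), flat on the bench. 24 high at the thick end, painted red (x = -60), tapering evenly to 3 at the thin tip (x = +60). Origin: centre of its underside. Starts on the stand's -y side, pointing roughly at the short foot but up to 35 off line: steer it. The foot meets the slope about 30 ahead of the origin; the push then rises from under 2 N to 10 N and more.
- wedge_tip (a point): Middle of the wedge's thin edge, on the bench; at the start 35 to 85 short of the foot.
- wedge_end (a point): Centre of the wedge's thick red end face, 12 above the bench.
- tape: Blue roll of tape lying flat, 84 across, 25 high. Leave alone. Origin under its centre.
- glue: Yellow glue bottle with a red cap, 60 across, 160 high, standing. Leave alone. Origin under its centre.
- mug: Blue mug, 76 across, 85 high. Leave alone. Origin under its centre.
- mallet: Hammer with a wooden handle, about 280 long, lying. Leave alone. Origin under its centre.
- drawknife: Two-handled drawknife, about 290 wide, lying flat, 27 high. Leave alone. Origin under its centre.
- shingle: Pale wooden shingle 180 x 80 x 12, lying flat. Leave alone. Origin under its centre.
- offcut: Wooden offcut block 70 x 45 x 35. Leave alone. Origin under its centre.
Things that resemble listed ones, but are neither listed nor needed, are in the scene too. Of the things like the wedge, leave any that is blue; of the rest the larger one is meant.

How it is judged (in metres and radians):
On the way, in this order (a step that is already met when the one before it is completed fails the run):
1. the wedge is snug under the short foot and the stand is level (contact force between wedge and gauge above 0.5 N and x of short_foot in the frame of wedge between -0.03 and 0.055 m and y of short_foot in the frame of wedge between -0.022 and 0.022 m and angle between gauge's own z axis and vertical below 0.02 rad), for 0.2 s.
2. the yellow corner is pressed with a finger, with the wedge under its foot, and does not give (contact force between the fingers and gauge above 3 N and contact force between wedge and gauge above 2 N and horizontal distance between the grasp point and corner_spot below 0.04 m and angle between gauge's own z axis and vertical below 0.02 rad), for 0.2 s.
At the end, for the whole second after the job is handed in: The wedge lies flat on the bench under the short foot and bears at least 0.5 N of it (foot within 22 mm of the wedge's middle line), the stand is level within 0.02 rad, less than 30 mm from where it stood, and both are at rest (all of step 1 and height (world z) of wedge below 0.006 m and angle between wedge's own z axis and vertical below 0.06 rad and distance of gauge from where it was at the start of the episode below 0.03 m and linear speed of each of gauge, wedge below 0.01 m/s); the robot touches nothing.
It fails at once if the wedge is lifted (more than 12 mm) (height (world z) of wedge above 0.012 m).
It fails at once if the stand is lifted or tipped over (20 mm, or 0.12 rad) (height (world z) of gauge above 0.02 m or angle between gauge's own z axis and vertical above 0.12 rad).
It fails at once if the stand is shoved more than 30 mm (distance of gauge from where it was at the start of the episode above 0.03 m).
It fails at once if another thing on the bench is moved more than 20 mm (distance of any of tape, glue, mug, mallet, drawknife, shingle, offcut from where it was at the start of the episode above 0.02 m).
It also fails if it takes over 58 s, if anything falls off the work surface, if the arm or the gripper's body presses on something with over 40 N, if the wrist force passes 120 N, or if a joint passes its speed limit or range.

## Working session

There is one attempt and no reset: what is moved stays moved. The work goes in short steps, Python scripts to look and compute and a tool call to move; the robot and the scene stay as the last step left them, time stands still between calls to the robot, and variables do not carry over. Pictures are saved under pics/ and viewed, about 8 in all and at most 12, crops included, and the job is handed in when it is done.

Besides the shell and the picture viewer there is one more tool, called after "Emit:" as a command line: name --argument value ..., lists and objects as JSON in quotes. send_rows: Moves the arm, as the interface text tells. Its arguments: {"type":"object","properties":{"motion":{"type":"array"},"gripper":{"type":"number"},"squeeze":{"type":"number"}},"required":["motion"]}

```bash
mkdir -p pics; cat > h.py <<'E'
import numpy as np, cv2
from scipy.spatial.transform import Rotation as R
from plant import r
def cam(n):
    c=r.get_calibration(n); o=c["orientation"]
    M=np.array(o) if np.ndim(o)==2 else R.from_euler('xyz',o,degrees=True).as_matrix()
    return c,M,np.array(c["origin"])
def w(n,p):
    c,M,o=cam(n); return M@np.array(p)+o
def px(n,P):
    c,M,o=cam(n); p=M.T@(np.array(P)-o); s=p[:2]/p[2]; f=210/np.tan(np.radians(c["fov_y"]/2))
    s=s*(1+c["k1"]*(s@s)); return s*f+[c["cx"],c["cy"]]
def ray(n,u,v,z):
    c,M,o=cam(n); f=210/np.tan(np.radians(c["fov_y"]/2)); d=np.array([(u-c["cx"])/f,(v-c["cy"])/f]); s=d.copy()
    for _ in range(20): s=d/(1+c["k1"]*(s@s))
    q=M@np.array([s[0],s[1],1]); return o+q*(z-o[2])/q[2]
E
python3 - <<'E'
from h import *
for n in("side","top"):
    im,d=r.capture(n); cv2.imwrite(f"pics/{n}0.png",im); print(n,r.get_calibration(n))
    np.save(f"{n}0.npy",d)
    for t in("gauge","short_foot","corner_spot","wedge","wedge_tip","wedge_end"):
        for q in r.pinpoint(n,t)[:4]: P=w(n,q["at"]);print(t,round(q["conf"],2),P.round(3),px(n,P).round())
print(r.get_state())
E
```

```text
side {'fov_y': 44.30879891953094, 'cx': 272.5872265925482, 'cy': 204.9703903257777, 'k1': -0.16220443055917386, 'origin': array([0.41247274, 1.05158769, 0.81957098]), 'orientation': array([-125.73015907,    0.59152876, -172.48425246])}
gauge 0.95 [ 0.671  0.195 -0.001] [214. 270.]
short_foot 0.64 [0.6   0.131 0.013] [249. 250.]
corner_spot 0.63 [ 0.323 -0.309 -0.002] [363. 167.]
corner_spot 0.56 [0.598 0.128 0.048] [249. 238.]
wedge 0.8 [ 0.678 -0.192 -0.001] [241. 180.]
wedge 0.78 [ 0.484 -0.016  0.001] [302. 221.]
wedge 0.71 [ 0.614 -0.     0.   ] [252. 221.]
wedge_tip 0.87 [0.603 0.056 0.005] [253. 233.]
wedge_tip 0.87 [ 0.73 -0.22  0.  ] [226. 173.]
wedge_tip 0.82 [ 0.511  0.019 -0.002] [291. 229.]
wedge_end 0.97 [ 0.634 -0.156  0.013] [254. 184.]
wedge_end 0.87 [ 0.625 -0.063  0.013] [251. 203.]
wedge_end 0.63 [ 0.454 -0.047  0.011] [315. 211.]
top {'fov_y': 56.27524758588449, 'cx': 279.2485988214679, 'cy': 198.85593677314134, 'k1': -0.08811785776894951, 'origin': array([0.41038921, 0.00545346, 1.00355314]), 'orientation': array([-171.1626224 ,    1.1455951 ,  -88.99698111])}
ga
[... 628 characters left out ...]
.634 -0.16   0.007] [352. 173.]
{'time_s': 0.7, 'joints': array([-4.73184905e+01,  2.05457886e+01,  6.80959494e-01,  5.47224461e-05,
       -7.01369874e+01, -1.65060795e+01]), 'qd': array([-0.01821839, -0.04002216, -0.00885275, -0.02594846,  0.11399342,
        0.04249058]), 'joint_torque': array([-9.75872899e-04, -5.82165313e+01,  2.93248576e+01,  7.00131342e+00,
        1.25161879e-02, -6.20435185e-05]), 'tcp_pos': array([ 0.29771018, -0.60575813,  0.22656027]), 'eef_rot': array([ 1.79998273e+02, -5.65445005e-04, -1.53824551e+02]), 'contact_force': array([-0.58754753,  0.30058788, -0.0878329 ]), 'moment': array([ 0.00142511, -0.01236301,  0.00607123]), 'gripper_width': 0.08798836033302825}
```

View pics/top0.png

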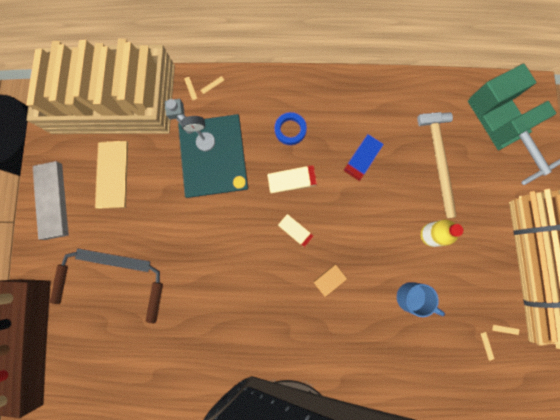

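View pics/side0.png

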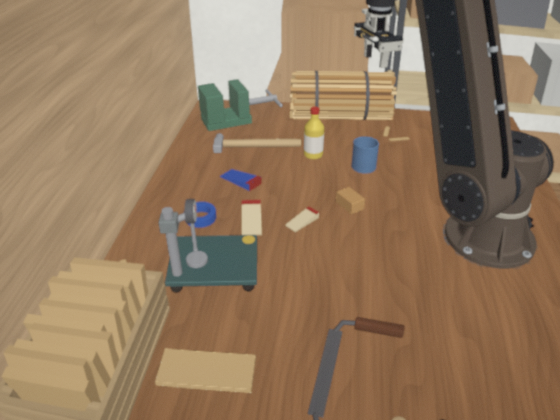

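The top view shows the stand's yellow spot at about (239,182). The wedge I want is the larger pale one at (293,180), with its red end at (313,175). The small pale look-alike is at (295,231) and the blue one at (364,157). I'll refine these positions by colour.

```bash
cat >> h.py <<'E'
def blob(m,c):
    n,l,s,ce=cv2.connectedComponentsWithStats(m.astype(np.uint8)); k=[i for i in range(1,n) if s[i][4]>12]
    i=min(k,key=lambda i:np.hypot(*(ce[i]-c))); return l==i,ce[i],s[i][4]
def look(im,cw=(291,180),ce=(313,175),cs=(239,182)):
    H=cv2.cvtColor(im,cv2.COLOR_BGR2HSV).astype(int); h,s,v=H[...,0],H[...,1],H[...,2]
    _,c,a=blob((h>20)&(h<32)&(s>170)&(v>150),cs); print("spot",c,a,ray("top",*c,.046).round(4))
    m,c,a=blob((s<125)&(v>175),cw); q=cv2.minAreaRect(np.argwhere(m)[:,::-1].astype(np.float32)); print("pale",c,a,q)
    for p in cv2.boxPoints(q): print("   corner",p.round(1),ray("top",*p,.003).round(4),ray("top",*p,.023).round(4))
    _,c,a=blob(((h<6)|(h>174))&(s>150)&(v>80),ce); print("red",c,a,ray("top",*c,.02).round(4))
    m,c,a=blob((h>82)&(h<100)&(s>90)&(v<110),(212,155)); q=cv2.minAreaRect(np.argwhere(m)[:,::-1].astype(np.float32)); print("plate",c,a)
    for p in cv2.boxPoints(q): print("   corner",p.round(1),ray("top",*p,.046).round(4))
E
python3 - <<'E'
from h import *
im=cv2.imread("pics/top0.png"); look(im)
for t in ("wedge","tape","offcut","glue"):
    for q in r.boxes_of("top",t)[:2]: print(t,q["conf"],w("top",q["at"]).round(3))
E
```

```text
spot [444.27131783 229.1627907 ] 129 [ 0.4894 -0.3799  0.046 ]
pale [288.34439359 179.47368421] 874 ((288.35888671875, 179.384033203125), (21.096887588500977, 42.38089370727539), 79.2156982421875)
   corner [265.6 173. ] [0.6334 0.0651 0.003 ] [0.6289 0.0639 0.023 ]
   corner [307.2 165.1] [ 0.656  -0.0433  0.003 ] [ 0.6511 -0.0423  0.023 ]
   corner [311.1 185.8] [ 0.6011 -0.0539  0.003 ] [ 0.5973 -0.0527  0.023 ]
   corner [269.5 193.7] [0.5787 0.0536 0.003 ] [0.5753 0.0526 0.023 ]
red [311.88118812 174.82178218] 101 [ 0.6264 -0.0546  0.02  ]
plate [213.0425472  158.00591716] 3549
   corner [177.  122.6] [0.7545 0.2951 0.046 ]
   corner [237.4 115.1] [0.7754 0.1387 0.046 ]
   corner [246.6 188.7] [0.5834 0.1088 0.046 ]
   corner [186.2 196.2] [0.5622 0.2597 0.046 ]
wedge 0.98 [ 0.484 -0.017  0.01 ]
wedge 0.88 [ 0.617 -0.006  0.012]
offcut 0.9 [ 0.364 -0.099  0.031]
glue 0.85 [ 0.479 -0.347  0.109]
```

Emit:
send_rows --motion '[{"travel":[0,0,-0.02],"spin":-7.1},{"travel":[0,0,0],"spin":-7.1},{"travel":[0,0,0],"spin":-7.1},{"travel":[0,0,0],"spin":-7.1},{"travel":[0,0,0],"spin":-7.1}]' --gripper -0.6

```text
time_s: 1.32
tcp_pos: [0.2976, -0.6057, 0.2473]
eef_rot: [180.0, 0.0, -117.9]
contact_force: [0.0, 0.3, -0.0]
gripper_width: 0.0597
```

Emit:
send_rows --motion '[{"travel":[0,0,0],"spin":-7.1},{"travel":[0,0,0],"spin":-7.1},{"travel":[0,0,0],"spin":-7.1},{"travel":[0,0,0],"spin":-7.1},{"travel":[0,0,0],"spin":-7.1}]'

```text
time_s: 1.73
tcp_pos: [0.2976, -0.6057, 0.2477]
eef_rot: [180.0, 0.0, -82.1]
contact_force: [-0.0, 0.4, -0.0]
gripper_width: 0.0266
```

Emit:
send_rows --motion '[{"travel":[-0.0307,-0.0267,0],"spin":0},{"travel":[-0.0307,-0.0267,0],"spin":0},{"travel":[-0.0307,-0.0267,0],"spin":0},{"travel":[-0.0307,-0.0267,0],"spin":0},{"travel":[-0.0307,-0.0267,0],"spin":0}]'

```text
time_s: 2.15
tcp_pos: [0.4058, -0.4351, 0.2454]
eef_rot: [179.8, 0.0, -82.0]
contact_force: [0.7, -0.8, 0.7]
gripper_width: 0.0179
```

Emit:
send_rows --motion '[{"travel":[-0.0307,-0.0267,0],"spin":0},{"travel":[-0.0307,-0.0267,0],"spin":0},{"travel":[-0.0307,-0.0267,0],"spin":0},{"travel":[-0.0307,-0.0267,0],"spin":0},{"travel":[-0.0307,-0.0267,0],"spin":0}]'

```text
time_s: 2.57
tcp_pos: [0.5181, -0.259, 0.2468]
eef_rot: [-180.0, -0.0, -82.1]
contact_force: [0.8, -0.9, -0.3]
gripper_width: 0.0179
```

Emit:
send_rows --motion '[{"travel":[-0.0307,-0.0267,0],"spin":0},{"travel":[-0.0307,-0.0267,0],"spin":0},{"travel":[-0.0307,-0.0267,0],"spin":0},{"travel":[-0.0307,-0.0267,0],"spin":0},{"travel":[0,0,0],"spin":0}]'

```text
time_s: 2.98
tcp_pos: [0.6108, -0.1133, 0.248]
eef_rot: [-179.8, -0.1, -81.8]
contact_force: [-0.6, -2.1, -0.0]
gripper_width: 0.0175
```

Emit:
send_rows --motion '[{"travel":[-0.008,-0.012,0.035],"spin":0},{"travel":[-0.007,-0.011,0.035],"spin":0},{"travel":[0,0,0.04],"spin":0},{"travel":[0,0,0.04],"spin":0},{"travel":[0,0,0],"spin":0}]'

```text
time_s: 3.4
tcp_pos: [0.6388, -0.0898, 0.0978]
eef_rot: [-179.1, -0.1, -81.4]
contact_force: [-1.4, -0.0, -2.4]
gripper_width: 0.0175
```

Emit:
send_rows --motion '[{"travel":[0.004,0.0066,0.03],"spin":0.6},{"travel":[0,0,0.03],"spin":0},{"travel":[0,0,0.015],"spin":0},{"travel":[0,0,0],"spin":0},{"travel":[0,0,0],"spin":0}]'

```text
time_s: 3.82
tcp_pos: [0.6374, -0.0959, 0.0269]
eef_rot: [-178.9, -0.3, -81.9]
contact_force: [0.7, -0.2, 1.0]
gripper_width: 0.0173
```

```bash
python3 - <<'E'
from h import *
im,d=r.capture("top"); cv2.imwrite("pics/top1.png",im); look(im); s=r.get_state(); print(s["tcp_pos"],s["eef_rot"],s["contact_force"])
E
```

```text
spot [448.39130435 222.        ] 23 [ 0.5072 -0.3911  0.046 ]
pale [291.36775819 179.18261965] 794 ((292.62158203125, 178.72972106933594), (21.700664520263672, 40.113346099853516), 80.53767395019531)
   corner [271.1 171.3] [0.638  0.0508 0.003 ] [0.6335 0.0499 0.023 ]
   corner [310.6 164.7] [ 0.657  -0.0522  0.003 ] [ 0.6521 -0.0511  0.023 ]
   corner [314.2 186.1] [ 0.6002 -0.0617  0.003 ] [ 0.5964 -0.0604  0.023 ]
   corner [274.6 192.7] [0.5815 0.0404 0.003 ] [0.578  0.0397 0.023 ]
red [311.87755102 174.98979592] 98 [ 0.6259 -0.0546  0.02  ]Traceback (most recent call last):
  File "<stdin>", line 2, in <module>
  File "h.py", line 26, in look
    m,c,a=blob((h>82)&(h<100)&(s>90)&(v<110),(212,155)); q=cv2.minAreaRect(np.argwhere(m)[:,::-1].astype(np.float32)); print("plate",c,a)
          ~~~~^^^^^^^^^^^^^^^^^^^^^^^^^^^^^^^^^^^^^^^^^
  File "h.py", line 19, in blob
    i=min(k,key=lambda i:np.hypot(*(ce[i]-c))); return l==i,ce[i],s[i][4]
ValueError: min() iterable argument is empty
```

Emit:
send_rows --motion '[{"travel":[0,0.005,0.009],"spin":0},{"travel":[0,0,0.009],"spin":0},{"travel":[-0.005,0,0],"spin":0},{"travel":[-0.01,0,0],"spin":0},{"travel":[-0.01,0,0],"spin":0}]'

```text
time_s: 4.28
tcp_pos: [0.6329, -0.0717, 0.0144]
eef_rot: [-178.3, -0.3, -82.0]
contact_force: [-0.3, -1.2, 0.1]
gripper_width: 0.0175
```

Emit:
send_rows --motion '[{"travel":[-0.01,0,0],"spin":0},{"travel":[-0.01,0,0],"spin":0},{"travel":[-0.01,0,0],"spin":0},{"travel":[-0.01,0,0],"spin":0},{"travel":[-0.005,0,0],"spin":0}]'

```text
time_s: 4.7
tcp_pos: [0.6262, -0.0199, 0.0155]
eef_rot: [-178.2, -0.3, -81.8]
contact_force: [-0.4, -0.3, 0.4]
gripper_width: 0.0178
```

```bash
sed -i 's/    i=min/    if not k: return m*0,(0,0),0\n    i=min/; s/    m,c,a=blob((h>82.*/    return/' h.py; python3 - <<'E'
from h import *
im,d=r.capture("top"); cv2.imwrite("pics/top2.png",im); s=r.get_state(); print(s["tcp_pos"],s["eef_rot"],s["contact_force"])
for n in("top","side"):
    if n=="side": cv2.imwrite("pics/side2.png",r.capture(n)[0])
    for t in("wedge","wedge_tip","wedge_end","short_foot","corner_spot"):
        for q in r.pinpoint(n,t)[:3]: print(n,t,round(q["conf"],2),w(n,q["at"]).round(4))
look(im)
E
```

```text
[ 0.62624283 -0.01936864  0.01554352] [-178.23641249   -0.31687128  -81.80075081] [-0.4003976  -0.09804107  0.0870099 ]
top wedge 0.91 [ 0.6116  0.0484 -0.0037]
top wedge 0.87 [ 0.6797 -0.1925 -0.0014]
top wedge 0.61 [ 0.4864 -0.0118  0.0008]
top wedge_tip 0.9 [ 0.7279 -0.2201 -0.0037]
top wedge_tip 0.86 [ 0.5138  0.0183 -0.0019]
top wedge_tip 0.64 [ 0.604   0.1095 -0.0012]
top wedge_end 0.95 [ 0.4522 -0.047   0.006 ]
top wedge_end 0.95 [ 0.6326 -0.1612  0.0109]
top wedge_end 0.77 [ 0.6229 -0.0075  0.0089]
top short_foot 0.74 [0.6016 0.129  0.0064]
top short_foot 0.38 [ 0.6002  0.1085 -0.0029]
top corner_spot 0.73 [0.5984 0.1261 0.0445]
side wedge 0.89 [ 0.6119  0.0509 -0.0015]
side wedge 0.61 [ 0.4861 -0.0178  0.004 ]
side wedge 0.38 [ 0.6814 -0.1907 -0.0018]
side wedge_tip 0.68 [0.5095 0.0203 0.0024]
side wedge_tip 0.67 [ 0.5995  0.1119 -0.0011]
side wedge_end 0.81 [ 0.6232 -0.0102  0.0123]
side wedge_end 0.7 [ 0.4543 -0.046   0.0113]
side wedge_end 0.38 [0.5997 0.1318 0.01  ]
side short_foot 0.86 [0.6004 0.1316 0.0085]
side corner_spot 0.97 [0.6001 0.1272 0.047 ]
side corner_spot 0.68 [0.6021 0.1315 0.0107]
spot [448.65625 223.59375] 32 [ 0.5032 -0.3916  0.046 ]
pale [267.36693548 182.06451613] 744 ((267.35137939453125, 181.60812377929688), (21.371868133544922, 39.620155334472656), 80.53767395019531)
   corner [246.1 174.3] [0.6292 0.116  0.003 ] [0.6248 0.1138 0.023 ]
   corner [285.1 167.8] [0.6479 0.0142 0.003 ] [0.6431 0.0141 0.023 ]
   corner [288.6 188.9] [0.5921 0.0043 0.003 ] [0.5884 0.0043 0.023 ]
   corner [249.6 195.4] [0.5735 0.1052 0.003 ] [0.5703 0.1032 0.023 ]
red [353.0075188  172.33834586] 133 [ 0.6344 -0.16    0.02  ]
```

Emit:
send_rows --motion '[{"travel":[-0.01,0,0.004],"spin":0},{"travel":[-0.01,0,0],"spin":0},{"travel":[-0.01,0,0],"spin":0},{"travel":[-0.005,0,0],"spin":0},{"travel":[-0.002,0,0],"spin":0}]'

```text
time_s: 5.72
tcp_pos: [0.621, 0.0165, 0.0109]
eef_rot: [-178.3, -0.4, -82.0]
contact_force: [0.4, -0.2, -0.3]
gripper_width: 0.0175
```

Emit:
send_rows --motion '[{"travel":[-0.003,0,0],"spin":0},{"travel":[-0.003,0,0],"spin":0}]'

```text
time_s: 5.88
tcp_pos: [0.62, 0.0239, 0.0109]
eef_rot: [-178.3, -0.4, -81.9]
contact_force: [1.1, -0.6, 0.8]
gripper_width: 0.0177
```

Emit:
send_rows --motion '[{"travel":[-0.003,0,0],"spin":0},{"travel":[-0.002,0,0],"spin":0}]'

```text
time_s: 6.05
tcp_pos: [0.6189, 0.0283, 0.011]
eef_rot: [-178.3, -0.5, -81.9]
contact_force: [2.5, -9.7, -0.0]
gripper_width: 0.0178
```

Emit:
send_rows --motion '[{"travel":[-0.001,0,0],"spin":0},{"travel":[-0.001,0,0],"spin":0},{"travel":[0,0,0],"spin":0}]'

```text
time_s: 6.3
tcp_pos: [0.6186, 0.0283, 0.011]
eef_rot: [-178.4, -0.6, -81.9]
contact_force: [-0.4, -0.7, -0.3]
gripper_width: 0.0175
```

```bash
cat > l.py <<'E'
from h import *
import sys; k=sys.argv[1]
for n in("top","side"):
    im,d=r.capture(n); cv2.imwrite(f"pics/{n}{k}.png",im)
    if n=="side": cv2.imwrite(f"pics/crop{k}.png",cv2.resize(im[150:310,150:360],None,fx=3,fy=3,interpolation=cv2.INTER_CUBIC))
    for t in("gauge","wedge","wedge_tip","wedge_end","short_foot","corner_spot"):
        for q in r.pinpoint(n,t)[:3]:
            P=w(n,q["at"])
            if abs(P[0]-.62)<.07 and -.03<P[1]<.25: print(n,t,round(q["conf"],2),P.round(4))
s=r.get_state(); print(s["time_s"],s["tcp_pos"],s["eef_rot"],s["contact_force"])
E
python3 l.py 3
```

```text
top wedge 0.87 [ 0.6023  0.0959 -0.0029]
top wedge_tip 0.61 [ 0.5938  0.1577 -0.0039]
top wedge_end 0.94 [0.6155 0.0433 0.011 ]
top short_foot 0.73 [0.601  0.1275 0.0066]
top corner_spot 0.9 [0.6004 0.127  0.0444]
side gauge 0.65 [0.6691 0.1959 0.0029]
side wedge 0.75 [ 0.603   0.0994 -0.0021]
side wedge_tip 0.6 [0.5952 0.1596 0.0007]
side wedge_end 0.58 [0.6153 0.0381 0.013 ]
side wedge_end 0.48 [ 5.927e-01  1.583e-01 -1.000e-04]
side short_foot 0.82 [0.6021 0.132  0.0123]
side corner_spot 0.81 [0.6004 0.1302 0.047 ]
side corner_spot 0.46 [ 6.678e-01  1.983e-01 -6.000e-04]
7.0 [0.61848508 0.02849679 0.010956  ] [-178.39230927   -0.58348258  -81.92733174] [ 0.76624733 -3.62431843  0.16164126]
```

View pics/crop3.png

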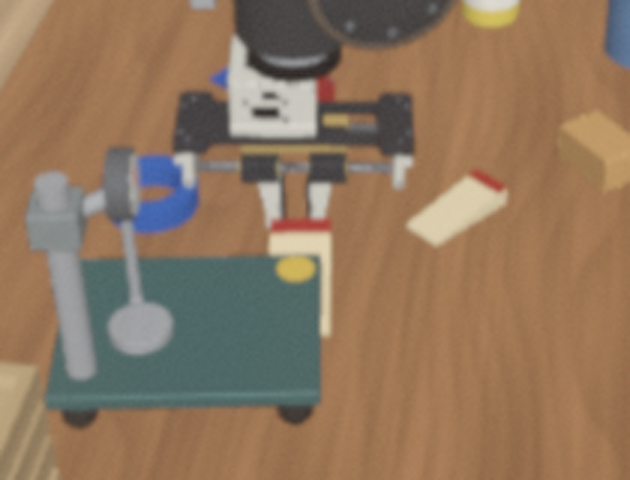

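Emit:
send_rows --motion '[{"travel":[-0.003,0,0],"spin":0},{"travel":[-0.003,0,0],"spin":0}]'

```text
time_s: 7.17
tcp_pos: [0.617, 0.0316, 0.011]
eef_rot: [-178.5, -0.8, -81.9]
contact_force: [2.0, -15.0, 1.0]
gripper_width: 0.0176
```

Emit:
send_rows --motion '[{"travel":[-0.001,0,0],"spin":0},{"travel":[0,0,0],"spin":0},{"travel":[0,0,0],"spin":0}]'

```text
time_s: 7.42
tcp_pos: [0.6167, 0.0316, 0.011]
eef_rot: [-178.6, -0.8, -81.9]
contact_force: [0.9, -3.2, -0.7]
gripper_width: 0.0177
```

Emit:
send_rows --motion '[{"travel":[0.01,0,0],"spin":0},{"travel":[0.02,0,0],"spin":0},{"travel":[0.01,0,-0.03],"spin":0},{"travel":[0,0,-0.04],"spin":0},{"travel":[0,0,-0.02],"spin":0}]' --gripper -1

```text
time_s: 7.83
tcp_pos: [0.6169, -0.0086, 0.0981]
eef_rot: [-179.2, -0.7, -81.8]
contact_force: [0.3, 0.5, 0.6]
gripper_width: 0.001
```

```bash
python3 l.py 4
```

```text
top wedge 0.69 [6.021e-01 9.950e-02 6.000e-04]
top wedge_tip 0.98 [ 0.594   0.162  -0.0034]
top wedge_end 0.65 [0.6149 0.0473 0.0105]
top short_foot 0.8 [0.602  0.1291 0.0079]
top corner_spot 0.96 [0.5973 0.1283 0.0464]
side gauge 0.58 [ 6.685e-01  1.973e-01 -4.000e-04]
side wedge 0.58 [ 0.6016  0.1003 -0.0025]
side wedge_tip 0.74 [ 5.907e-01  1.636e-01 -4.000e-04]
side wedge_end 0.89 [0.6129 0.0406 0.0134]
side short_foot 0.68 [0.5967 0.1317 0.0105]
side short_foot 0.19 [0.5911 0.1622 0.0043]
side corner_spot 0.74 [0.5986 0.1324 0.0471]
8.5333 [ 0.61549779 -0.00802543  0.09434655] [-179.37665991   -0.76285838  -81.79861857] [-0.77911556  0.4761288   0.54361769]
```

View pics/crop4.png

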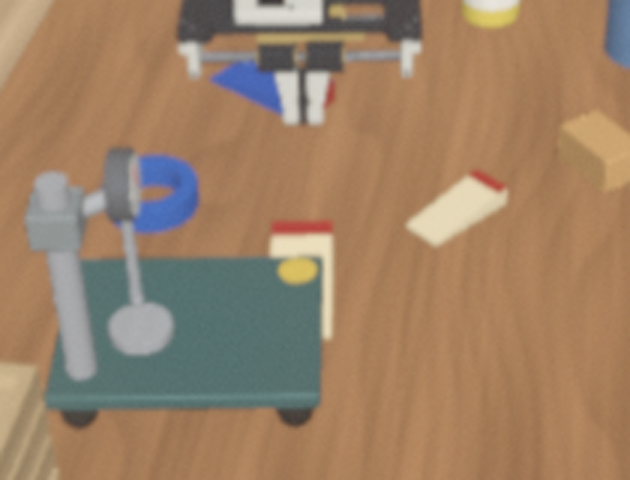

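Emit:
send_rows --motion '[{"travel":[0,0,-0.01],"spin":7.1},{"travel":[0,0,0],"spin":7.1},{"travel":[0,0,0],"spin":7.1},{"travel":[0,0,0],"spin":7.1},{"travel":[0,0,0],"spin":7.1}]'

```text
time_s: 8.95
tcp_pos: [0.6152, -0.0078, 0.104]
eef_rot: [-179.1, -0.3, -117.7]
contact_force: [-0.1, 0.8, -0.1]
gripper_width: 0.0003
```

Emit:
send_rows --motion '[{"travel":[0,0,0],"spin":7.1},{"travel":[0,0,0],"spin":7.1},{"travel":[0,0,0],"spin":7.1},{"travel":[0,0,0],"spin":7.1},{"travel":[0,0,0],"spin":7.1}]'

```text
time_s: 9.37
tcp_pos: [0.6151, -0.0076, 0.1036]
eef_rot: [-179.1, 0.3, -153.5]
contact_force: [0.1, -0.2, 0.4]
gripper_width: 0.0002
```

Emit:
send_rows --motion '[{"travel":[0,0,0],"spin":7.1},{"travel":[0,0,0],"spin":7.1},{"travel":[0,0,0],"spin":4.8},{"travel":[0,0,0],"spin":0}]'

```text
time_s: 9.7
tcp_pos: [0.615, -0.0075, 0.1032]
eef_rot: [-179.2, 0.5, -173.3]
contact_force: [0.5, -0.8, -0.3]
gripper_width: 0.0002
```

Emit:
send_rows --motion '[{"travel":[0,0.034,0],"spin":0},{"travel":[0,0.034,0],"spin":0},{"travel":[0,0.034,0],"spin":0},{"travel":[0,0.034,0],"spin":0},{"travel":[0,0,0],"spin":0}]'

```text
time_s: 10.12
tcp_pos: [0.5988, 0.1302, 0.101]
eef_rot: [-179.2, 0.5, -172.7]
contact_force: [0.4, -0.6, -0.1]
gripper_width: 0.0002
```

Emit:
send_rows --motion '[{"travel":[0,0,0.02],"spin":0},{"travel":[0,0,0.015],"spin":0},{"travel":[0,0,0.005],"spin":0},{"travel":[0,0,0],"spin":0}]'

```text
time_s: 10.45
tcp_pos: [0.5998, 0.134, 0.0609]
eef_rot: [-179.3, 0.7, -171.7]
contact_force: [0.2, -0.2, -0.1]
gripper_width: 0.0004
```

Emit:
send_rows --motion '[{"travel":[0,-0.004,0.006],"spin":0},{"travel":[0,0,0.004],"spin":0},{"travel":[0,0,0.002],"spin":0},{"travel":[0,0,0],"spin":0}]'

```text
time_s: 10.78
tcp_pos: [0.6014, 0.1288, 0.0492]
eef_rot: [-179.3, 0.7, -171.6]
contact_force: [0.4, 0.8, 0.0]
gripper_width: 0.0001
```

Emit:
send_rows --motion '[{"travel":[0,0,0.003],"spin":0},{"travel":[0,0,0.003],"spin":0}]'

```text
time_s: 10.95
tcp_pos: [0.6024, 0.1285, 0.0457]
eef_rot: [-179.3, 0.8, -171.5]
contact_force: [-16.6, 2.3, 37.3]
gripper_width: 0.0007
```

Emit:
send_rows --motion '[{"travel":[0.0003,0,0.001],"spin":0},{"travel":[0.0003,0,0.001],"spin":0},{"travel":[0,0,0.001],"spin":0},{"travel":[0,0,0.001],"spin":0},{"travel":[0,0,0.001],"spin":0}]'

```text
time_s: 11.37
tcp_pos: [0.6023, 0.1286, 0.0461]
eef_rot: [-179.3, 1.1, -171.5]
contact_force: [-4.0, -0.0, 9.8]
gripper_width: 0.0006
```

Emit:
send_rows --motion '[{"travel":[0,0,0.001],"spin":0},{"travel":[0,0,0.001],"spin":0},{"travel":[0,0,0.001],"spin":0}]'

```text
time_s: 11.62
tcp_pos: [0.6022, 0.1286, 0.0462]
eef_rot: [-179.3, 1.1, -171.4]
contact_force: [-4.7, 2.1, 8.5]
gripper_width: 0.0009
```

Emit:
send_rows --motion '[{"travel":[0,0,0.0015],"spin":0},{"travel":[0,0,0.0015],"spin":0},{"travel":[0,0,0.0015],"spin":0},{"travel":[0,0,0.0015],"spin":0}]'

```text
time_s: 11.95
tcp_pos: [0.6023, 0.1286, 0.0461]
eef_rot: [-179.3, 1.3, -171.3]
contact_force: [-6.2, 0.2, 13.5]
gripper_width: 0.0007
```

Emit:
send_rows --motion '[{"travel":[0,0,-0.005],"spin":0},{"travel":[0,0,-0.02],"spin":0},{"travel":[0,0,-0.03],"spin":0},{"travel":[0,0,0],"spin":0}]'

```text
time_s: 12.28
tcp_pos: [0.6007, 0.1286, 0.1028]
eef_rot: [-179.3, 1.2, -171.3]
contact_force: [1.8, 1.4, 0.7]
gripper_width: 0.0
```

Emit:
send_rows --motion '[{"travel":[0,-0.035,0],"spin":0},{"travel":[0,-0.04,0],"spin":0},{"travel":[0,-0.04,0],"spin":0},{"travel":[0,-0.03,0],"spin":0},{"travel":[0,0,0],"spin":0}]'

```text
time_s: 12.7
tcp_pos: [0.6267, -0.0163, 0.1087]
eef_rot: [-179.4, 1.8, -170.9]
contact_force: [0.6, 0.7, 0.0]
gripper_width: 0.0
```

```bash
python3 l.py 5; python3 - <<'E'
from h import *
# plate tilt: fit plane to depth on plate, before and after
for k,n in(("0","top"),("5","top")):
    im=cv2.imread(f"pics/top{k}.png"); d=np.load("top0.npy") if k=="0" else r.capture("top")[1]
    P=[]
    for v in range(130,190,2):
        for u in range(188,238,2):
            if d[v,u]>0:
                a=ray(n,u,v,0.); c,M,o=cam(n); q=(a-o); zc=(M.T@q)[2]; X=o+q*d[v,u]/zc
                if abs(X[2]-.046)<.008: P.append(X)
    P=np.array(P); c=np.linalg.lstsq(np.c_[P[:,:2]-P[:,:2].mean(0),np.ones(len(P))],P[:,2],rcond=None)[0]; print(k,len(P),c.round(4))
E
```

```text
top gauge 0.79 [ 0.6681  0.2006 -0.0009]
top wedge 0.83 [0.5995 0.0973 0.0009]
top wedge_tip 0.93 [ 0.5917  0.1605 -0.0052]
top wedge_end 0.71 [0.6141 0.0448 0.0108]
top short_foot 0.77 [0.6003 0.1321 0.0085]
top corner_spot 0.77 [0.5998 0.1319 0.0457]
side gauge 0.6 [0.6697 0.1986 0.0017]
side wedge 0.62 [0.6012 0.1025 0.0017]
side wedge_tip 0.54 [0.5933 0.1583 0.0031]
side wedge_end 0.67 [0.6126 0.0411 0.013 ]
side short_foot 0.85 [0.5969 0.1318 0.0094]
side corner_spot 0.87 [0.5997 0.1307 0.0457]
13.4 [ 0.6262468  -0.0116604   0.10847073] [-179.39102138    1.73040739 -170.68429841] [0.4526471  0.63476535 0.55614345]
0 680 [0.0045 0.0065 0.0452]
5 133 [-0.0225 -0.0094  0.0457]
```

View pics/crop5.png

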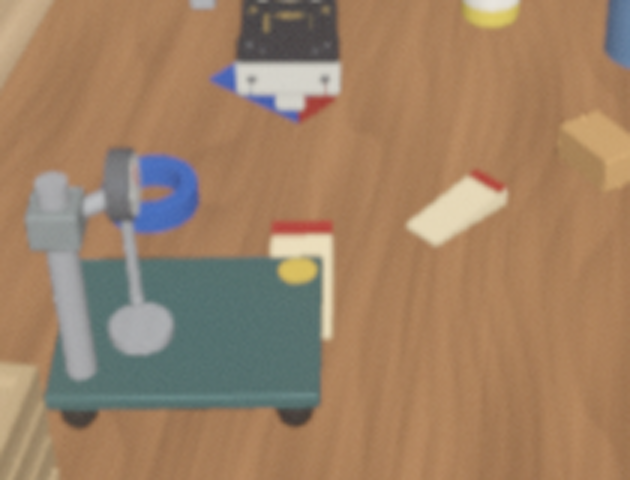

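```bash
python3 - <<'E'
from h import *
d1=r.capture("side")[1]; n="side"; c,M,o=cam(n)
D=[]
for d in(np.load("side0.npy"),d1):
    P=[]
    for v in range(242,280,2):
        for u in range(170,254,2):
            if d[v,u]>0:
                q=ray(n,u,v,0.)-o; X=o+q*d[v,u]/(M.T@q)[2]
                if abs(X[2]-.046)<.01: P.append(X)
    P=np.array(P)
    for _ in range(3):
        A=np.c_[P[:,:2]-[.669,.198],np.ones(len(P))]; c_=np.linalg.lstsq(A,P[:,2],rcond=None)[0]; e=abs(A@c_-P[:,2]); P=P[e<3*np.median(e)]
    print(len(P),c_.round(4),np.median(e).round(4))
s=r.get_state(); print(s["time_s"],s["contact_force"])
E
```

```text
595 [-0.0008 -0.0022  0.0469] 0.0009
600 [-0.0023 -0.0057  0.0471] 0.001
13.5 [-0.17327046 -0.58431438 -0.40092103]
```

Before and after side-camera depth fits show the plate tilted by about 0.006 rad now and less than 0.004 rad of change. Everything is at rest and the robot is clear, so I'm handing the job in.

```bash
python3 -c "
from plant import r
print(r.close_job())"
```

```text
the job is handed in; nothing more can be done
None
```

The wedge is under the short foot, the yellow spot has been pressed and released, and the job is handed in at about 13.5 s. No verdict was reported.

**Wedge:** I pushed the larger pale wedge by its red end with both fingers. The push force rose to about 10 N on contact and 15 N over the last 3 mm.

**Press:** I pressed the spot with the shut fingertips. It peaked at 37 N, then held at 8–14 N for nearly a second. The fingertip stayed at z ≈ 0.046 m throughout, so the corner did not give.

**Last checks:**
- **Foot on wedge:** the foot sits about 30 mm ahead of the wedge's origin and within about 3 mm of its middle line.
- **Stand level and place:** the side-camera fit gives a plate tilt of about 0.006 rad. The stand shifted only a few mm, which is within measurement noise.
- **Robot and bench:** the robot is clear of everything, and nothing else I could see in the last picture had moved.

**One check disagreed:** a plane fit from the top camera gave about 0.024 rad. The arm hid most of the plate there (133 points against 680 before), so I trusted the side camera instead.

**Not measured:** I could not read the resting force between wedge and stand. That it exceeds 0.5 N is inferred from the 15 N push and the firm press.

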